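# Set the length stop of the handle jig from one side

### The job

Set the length stop of the handle-drilling jig to the red mark. Its drive has slack, so first push the orange paddle back until the carriage sits firmly against the green rear stop, and press it there for about half a second with 10 to 20 N; then push it forward until the black pointer line stands at the red fin, without driving it past, so that the slack is left taken up in the forward direction. Push the paddle rather than grip it, as it must never take more than 30 N in all, and leave the wooden blank and the things round the jig where they are.

Things in the scene. Friction and masses are not known exactly. Their poses are not given: they have to be found in the camera images.
- length_jig: fixed drilling jig: plywood base 360 x 130 x 16 mm with a metal slide bed. Origin: on the table under the slide line. Its +x is the forward direction of the slide, its +y points to the white scale bar (the robot's side), z up. At the -x end stands the green rear stop block (62 mm across, top 50 mm above the table), at the +x end a wooden trough holding the blank. Position and heading vary.
- carriage (a joint): steel carriage with two blue lugs, sliding on the bed; m, 0 = against the rear stop, grows forward (jig +x), end of travel 0.105. It slides with about 5 N of dry friction and stays where it is left. At value q its centre line and pointer are at jig x = -0.110 + q. Lug tops are 63 mm above the table.
- drive (a joint): slack of the brass drive block between the two blue lugs; m, -0.003 = touching the rear lug (pushed backward), +0.003 = touching the forward lug (slack taken up forward), about 0.8 N to move it inside the slack. The orange paddle is fixed on the block, so the paddle moves up to 6 mm before the carriage follows.
- paddle_centre (a point): centre of the orange paddle, 91 mm above the table; the paddle is 14 mm thick along the slide (jig x), 36 mm wide across it (jig y) and spans 69 to 113 mm above the table. It can be pushed on either flat face, or straddled loosely by half-open fingers from above (a pinch loads both faces, and both forces count); keep fingertips at least 66 mm above the table to clear the lugs.
- paddle: the orange paddle itself; origin 60 mm below its centre.
- pointer (a point): outer part of the black pointer line on the carriage, over the white scale bar, 46.5 mm above the table; moves with the carriage.
- mark (a point): tip of the thin red fin of the clip on the scale bar, 52 mm above the table; fixed for the run, somewhere along the bar. The target is the pointer having the same position along jig x as this point.
- mark_clip: the red clip, fixed on the scale bar, axes as the jig's.
- blank: unfinished wooden handle, 135 mm long, 26 mm thick, lying in the trough; bystander.
- ferrule_a: small steel ferrule, 26 mm, standing behind the jig; bystander.
- ferrule_b: small steel ferrule, 26 mm, standing behind the jig; bystander.
- block: cork sanding block 56 x 96 x 31 mm, behind the jig; bystander.
- glue: glue bottle with red nozzle, 150 mm high, beyond the rear-stop end of the jig, to the right; bystander.
- tape: yellow pocket tape measure, 62 mm high, to the right; bystander.

How it is judged:
By the outcome, as a careful person would: the job done as asked, in the order asked, and still so for the second after the job is handed in, with the robot touching nothing.
It also fails if it takes over 48 s, if anything falls off the work surface, if the arm or the gripper's body presses on something with over 40 N, if the wrist force passes 120 N, or if a joint passes its speed limit or range.

### The arm

A 6-joint arm with a two-finger parallel gripper is mounted at the origin on a cart in front of the work surface, level with it; the furniture and walls round the work are solid. World frame = base frame: x ahead of the robot, y to its left, z up, the work surface at z = 0. Lengths are in m, angles in rad, forces in N, time in s.
With the tool pointing down it reaches from about 0.3 to 1 m from the base axis. Payload 5.1 kg.
Tool frame: the origin (TCP) lies between the finger pads; the fingertips stand 22 mm ahead of it and the grasp point (between the pads) lies 3 mm ahead of it (manip.tcp_to_tips is the z of the fingertips in the tool frame, in m); z points along the fingers, y is the line along which they close (so a half turn about z gives the same grasp; the last joint's range is limited). The gripper opens to 95 mm and grips with 3 to 60 N. Pads are 20 mm wide; open, the fingers measure 119 mm over their backs; the gripper's body (75 mm by 180 mm) begins 59 mm behind the grasp point.
Start: joints at [-1.382, 0.124, 1.65, -0, 1.367, -0.083], TCP at [0.174, -0.626, 0.237] pointing down, gripper open.
Joint ranges: [-2.61, 2.61], [-1.02, 2.33], [0.03, 2.71], [-1.35, 4.49], [0.32, 2.68], [-2.91, 2.91]. Speed limits (rad/s): [2.57, 2.57, 3.14, 3.14, 3.14, 3.14].

### API

Orientations are given as a rotation vector (axis times angle).
In Python, from plant import manip gives the robot as it stands.
- The arm moves only by the tool play_rows, never from a script. Its argument "steps" is a list of rows, each an object with "delta_pos": the shift along the world's x, y, z in units of 150 mm (1.0 is 150 mm), a list of three; "delta_rot": the turn, a rotation vector about the world's x, y, z in units of pi/4 rad (1.0 is pi/4 rad), a list of three; "grip": the opening, from -1 (shut) to 1 (fully open). In form: [{"delta_pos": [tx, ty, tz], "delta_rot": [rx, ry, rz], "grip": grip}, ...]. A call has 1 to 20 rows; each row is the pose to reach, as a shift and turn from the pose commanded when the call began; what a row does not reach only later rows make up. A row lasts 1/12 s, in which the tool goes at most 41.7 mm and 7.16 degrees, less where a joint would pass 70% of its speed; a pose out of reach is approached as far as the arm can. A call with a number of a shift or a turn outside -1 to 1 is refused whole. A call with a gripper value outside its range is refused whole. The fingers move at their own pace and stop on an object; "squeeze" is the grip in N (left out, the last holds). Time passes only in rows, so rows that repeat a pose let the fingers close. It gives the time, the measured TCP pose, the force, the opening and the grip force at its end, in the units of the state.
- manip.sense(): the state, without advancing time (a new reading comes with each control period).
- manip.get_image(name): name is "scene" or "top"; returns a dict with "frame" (384x512x3 uint8, red, green, blue), "fx", "fy", "cx", "cy" (pixels), "D" ([k1, k2, p1, p2, k3] as OpenCV has them; the pictures are not rectified), "rvec" (rotation vector, rad) and "tvec" (3), from world to camera coordinates, as OpenCV has them. Camera axes: x right, y down, z forward; pixel columns grow to the right and rows downward; lengths in m; the calibration is good to about 2 mm. A picture is of the moment at which its call begins. There is no depth.
- manip.job_done(): hands the job in; it is judged then, once.
The state is a dict: "time_s": time; "joint_positions": joint angles; "dq": joint speeds; "joint_torque": joint torques, N m; "position": TCP position; "tcp_rot": TCP orientation; "wrist_force": force on the tool from outside, world axes, zero at the start; "wrist_torque": the same for the moment, N m; "gripper_width": opening from 0.0 (shut) to 1.0 (fully open); "finger_force": force on a finger pad.
Only numpy, scipy, OpenCV 4.12 (cv2) and the standard library are available. Lean on these libraries where they do the work, as an engineer would, in place of code of your own. Each camera call takes 0.05 s, during which the arm holds its last target. There are 200 camera calls.

## Working session

There is one attempt and no reset: what is moved stays moved. The work goes in short steps, Python scripts to look and compute and a tool call to move; the robot and the scene stay as the last step left them, time stands still between calls to the robot, and variables do not carry over. Pictures are saved under pics/ and viewed, at most 10 in all, crops included, and the job is handed in when it is done.

Besides the shell and the picture viewer there is one more tool, called after "Request:" as name(argument=value, ...) on one line, values as JSON. play_rows: Moves the arm, as the interface text tells. Shifts and turns lie within -1 to 1; 1 stands for 150 mm of shift or pi/4 rad of turn. Its arguments: {"type":"object","properties":{"steps":{"type":"array"},"squeeze":{"type":"number"}},"required":["steps"]}

```bash
mkdir -p pics; cat > h.py <<'E'
import numpy as np, cv2
from plant import manip
def grab(n):
    d=manip.get_image(n); K=np.array([[d['fx'],0,d['cx']],[0,d['fy'],d['cy']],[0,0,1.]])
    d['K']=K; d['D']=np.array(d['D'],float); d['rvec']=np.array(d['rvec'],float); d['tvec']=np.array(d['tvec'],float); return d
def ray(d,uv,z):
    p=cv2.undistortPoints(np.array([[uv]],float),d['K'],d['D'])[0,0]
    R=cv2.Rodrigues(d['rvec'])[0]; c=-R.T@d['tvec'].ravel(); v=R.T@np.array([*p,1])
    return c+v*(z-c[2])/v[2]
def proj(d,P): return cv2.projectPoints(np.array(P,float).reshape(-1,3),d['rvec'],d['tvec'],d['K'],d['D'])[0][:,0]
def save(im,f,crop=None,s=1):
    if crop: x0,y0,x1,y1=crop; im=im[y0:y1,x0:x1]
    im=cv2.resize(im,None,fx=s,fy=s,interpolation=cv2.INTER_CUBIC); cv2.imwrite(f,im[:,:,::-1])
E
python3 - <<'E'
from h import *
for n in('scene','top'):
    d=grab(n); save(d['frame'],f'pics/{n}0.png',None,1.5); R=cv2.Rodrigues(d['rvec'])[0]; print(n,-R.T@d['tvec'].ravel(),R[2],d['fx'])
print(manip.sense())
E
```

```text
scene [0.20983068 0.27968512 0.79258259] [ 0.42113646 -0.45028132 -0.78733145] 359.9877360814228
top [ 0.48217069 -0.09998007  0.97317028] [ 0.09376913  0.00726702 -0.99556745] 396.09577799384533
{'time_s': 0.1, 'joint_positions': array([-1.38155775e+00,  1.24422698e-01,  1.65155561e+00, -2.19980024e-05,
        1.36749874e+00, -8.25813135e-02]), 'dq': array([ 1.60816458e-04, -2.39642216e-03, -1.35517161e-03, -5.45770045e-05,
       -1.27284652e-03,  6.13750458e-04]), 'joint_torque': array([ 7.86883520e-04, -4.18878400e+01, -3.61095393e+01,  7.76335923e-02,
        4.61604819e-02, -6.87975876e-05]), 'position': array([ 0.17438957, -0.6255991 ,  0.23551031]), 'tcp_rot': array([-3.11075812e+00, -4.25412565e-01,  1.91451294e-04]), 'wrist_force': array([-0.07435858,  0.37220509, -0.21479739]), 'wrist_torque': array([ 0.02333121, -0.01134638,  0.00783461]), 'finger_force': 0.0, 'gripper_width': 0.9980947597110554}
```

View pics/scene0.png

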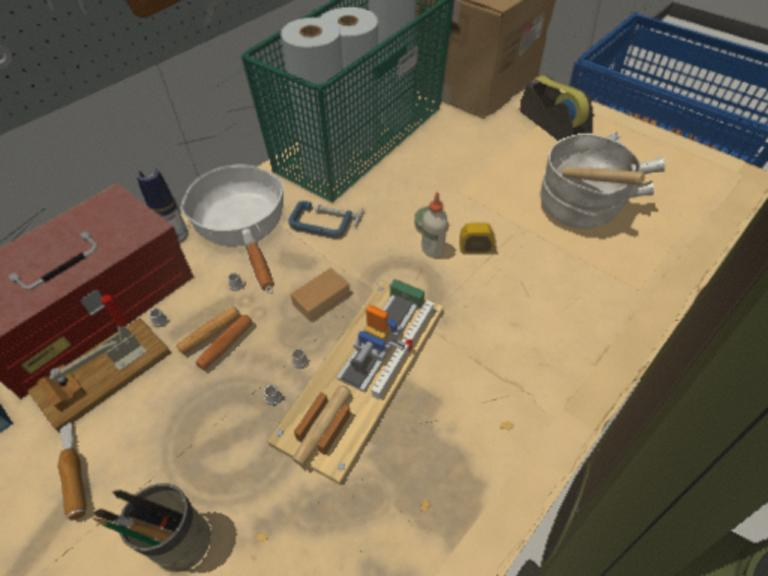

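View pics/top0.png

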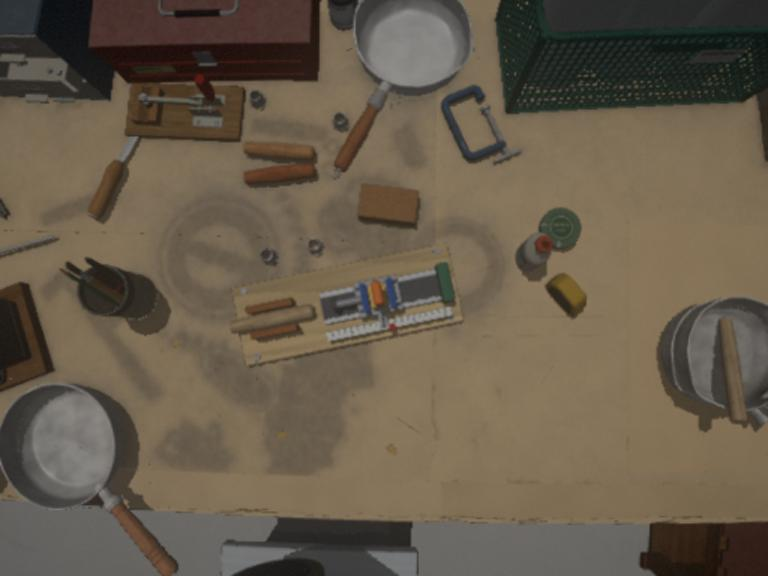

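The scene picture shows the jig with the orange paddle near (376,318) in the 1.5x image. The top picture shows the paddle near (377,293), the green stop at (445,282), the red fin near (392,327) and the trough to the left. I'll enlarge both.

```bash
python3 - <<'E'
from h import *
d=grab('top'); save(d['frame'],'pics/t1.png',(205,165,315,235),7)
d=grab('scene'); save(d['frame'],'pics/s1.png',(215,180,305,270),6.5)
E
```

```text
(no output)
```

View pics/t1.png

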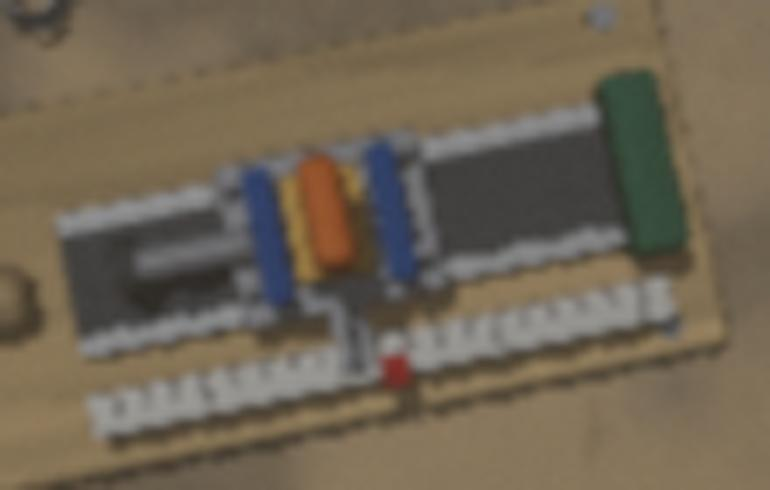

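View pics/s1.png

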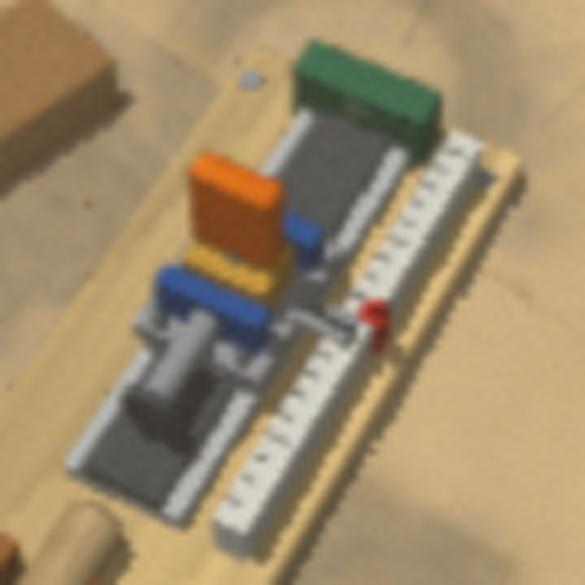

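The crops show paddle top at top-crop (327,211), pointer line at (355,350), red fin at (396,366), green stop top (600,85)–(685,250). In the scene crop the fin is at (375,315) and the pointer at (335,325).

```bash
python3 - <<'E'
from h import *
d=grab('top')
T=lambda u,v:((u+.5)/7-.5+205,(v+.5)/7-.5+165)
F=lambda u,v:((u+.5)/1.5-.5,(v+.5)/1.5-.5)
c=np.array([ray(d,F(*p),.016) for p in [(447,247),(462,320),(248,364),(233,290)]])
print('base',c.round(4)); 
x=(c[3]+c[2]-c[0]-c[1])/2; print('len',np.linalg.norm(x), np.linalg.norm(c[0]-c[1]))
a=np.arctan2(x[1],x[0]); print('head',a); ex=np.array([np.cos(a),np.sin(a)]); ey=np.array([-ex[1],ex[0]])
print('base centre',c.mean(0))
pts=dict(padA=((315,158),.113),padB=((338,265),.113),pad=((327,211),.113),ptr=((355,350),.0465),fin=((396,366),.052),g1=((602,82),.05),g2=((652,74),.05),g3=((684,242),.05),g4=((636,250),.05),barL=((90,400),.0445),barR=((672,282),.0445),lugF1=((255,172),.063),lugF2=((282,300),.063),lugR1=((380,146),.063),lugR2=((405,278),.063))
for k,(p,z) in pts.items():
    w=ray(d,T(*p),z)[:2]; print(k,w.round(4),'jig',(ex@w).round(4),(ey@w).round(4))
s=grab('scene'); S=lambda u,v:((u+.5)/6.5-.5+215,(v+.5)/6.5-.5+180)
print('scene'); 
for k,(p,z) in dict(ptr=((345,330),.0465),fin=((375,308),.052),padtopL=((205,163),.113),padtopR=((275,187),.113),gl=((318,45),.05),gr=((438,98),.05)).items():
    w=ray(s,S(*p),z)[:2]; print(k,w.round(4),'jig',(ex@w).round(4),(ey@w).round(4))
E
```

```text
base [[ 0.6429 -0.196   0.016 ]
 [ 0.5246 -0.2221  0.016 ]
 [ 0.4446  0.1207  0.016 ]
 [ 0.5636  0.1508  0.016 ]]
len 0.3538908826907224 0.12118561813955159
head 1.7977803523066584
base centre [ 0.54392065 -0.03666356  0.016     ]
padA [ 0.5739 -0.0816] jig -0.2087 -0.5408
padB [ 0.5406 -0.0897] jig -0.209 -0.5066
pad [ 0.5574 -0.0858] jig -0.209 -0.5238
ptr [ 0.5168 -0.0953] jig -0.2092 -0.4821
fin [ 0.5117 -0.1091] jig -0.2214 -0.474
g1 [ 0.6087 -0.1759] jig -0.3084 -0.5535
g2 [ 0.6119 -0.1927] jig -0.3255 -0.5528
g3 [ 0.5555 -0.2043] jig -0.3241 -0.4953
g4 [ 0.5524 -0.1883] jig -0.3078 -0.4959
barL [ 0.4978 -0.0071] jig -0.1189 -0.4835
barR [ 0.5424 -0.2011] jig -0.318 -0.4832
lugF1 [ 0.574  -0.0609] jig -0.1885 -0.5456
lugF2 [ 0.532 -0.071] jig -0.1889 -0.5024
lugR1 [ 0.5837 -0.1019] jig -0.2307 -0.5458
lugR2 [ 0.5403 -0.1112] jig -0.23 -0.5014
scene
ptr [ 0.5106 -0.0927] jig -0.2052 -0.4766
fin [ 0.5063 -0.1049] jig -0.2161 -0.4697
padtopL [ 0.5683 -0.0802] jig -0.206 -0.5357
padtopR [ 0.5421 -0.089 ] jig -0.2087 -0.5082
gl [ 0.6077 -0.1889] jig -0.3208 -0.5496
gr [ 0.5532 -0.2   ] jig -0.3193 -0.494
```

Request:
play_rows(steps=[{"delta_pos":[0.1,0.15,0.2],"delta_rot":[0,0,-0.058],"grip":-0.26},{"delta_pos":[0.3,0.42,0.3],"delta_rot":[0,0,-0.058],"grip":-0.26},{"delta_pos":[0.5,0.7,0.3],"delta_rot":[0,0,-0.058],"grip":-0.26},{"delta_pos":[0.64,0.9,0.3],"delta_rot":[0,0,-0.058],"grip":-0.26}], squeeze=30)

```text
time_s: 0.63
position: [0.2623, -0.5032, 0.2831]
tcp_rot: [3.119, 0.352, 0.002]
wrist_force: [0.7, -0.6, 0.5]
gripper_width: 0.777
finger_force: 0.0
```

Request:
play_rows(steps=[{"delta_pos":[0.15,0.21,0],"delta_rot":[0,0,0],"grip":-0.26},{"delta_pos":[0.3,0.42,0],"delta_rot":[0,0,0],"grip":-0.26},{"delta_pos":[0.45,0.63,0],"delta_rot":[0,0,0],"grip":-0.26},{"delta_pos":[0.64,0.9,0],"delta_rot":[0,0,0],"grip":-0.26}])

```text
time_s: 0.97
position: [0.3536, -0.3737, 0.2815]
tcp_rot: [3.121, 0.353, 0.0]
wrist_force: [1.2, -0.6, -0.2]
gripper_width: 0.499
finger_force: 0.0
```

Request:
play_rows(steps=[{"delta_pos":[0.15,0.21,0],"delta_rot":[0,0,0],"grip":-0.26},{"delta_pos":[0.3,0.42,0],"delta_rot":[0,0,0],"grip":-0.26},{"delta_pos":[0.45,0.63,0],"delta_rot":[0,0,0],"grip":-0.26},{"delta_pos":[0.64,0.9,0],"delta_rot":[0,0,0],"grip":-0.26}])

```text
time_s: 1.3
position: [0.4451, -0.2451, 0.2816]
tcp_rot: [3.121, 0.354, 0.001]
wrist_force: [0.0, -0.3, -0.1]
gripper_width: 0.369
finger_force: 0.0
```

Request:
play_rows(steps=[{"delta_pos":[0.15,0.21,0],"delta_rot":[0,0,0],"grip":-0.26},{"delta_pos":[0.3,0.42,0],"delta_rot":[0,0,0],"grip":-0.26},{"delta_pos":[0.45,0.63,0],"delta_rot":[0,0,0],"grip":-0.26},{"delta_pos":[0.64,0.9,-0.3],"delta_rot":[0,0,0],"grip":-0.26},{"delta_pos":[0.64,0.9,-0.5],"delta_rot":[0,0,0],"grip":-0.26},{"delta_pos":[0.64,0.9,-0.5],"delta_rot":[0,0,0],"grip":-0.26},{"delta_pos":[0.64,0.9,-0.5],"delta_rot":[0,0,0],"grip":-0.26}])

```text
time_s: 1.88
position: [0.5384, -0.1101, 0.2022]
tcp_rot: [-3.118, -0.357, 0.012]
wrist_force: [-0.5, 0.0, -0.1]
gripper_width: 0.366
finger_force: 0.0
```

Request:
play_rows(steps=[{"delta_pos":[0.124,0.161,0],"delta_rot":[0,0,0],"grip":-0.26},{"delta_pos":[0.124,0.161,-0.1],"delta_rot":[0,0,0],"grip":-0.26},{"delta_pos":[0.124,0.161,-0.25],"delta_rot":[0,0,0],"grip":-0.26},{"delta_pos":[0.124,0.161,-0.35],"delta_rot":[0,0,0],"grip":-0.26},{"delta_pos":[0.124,0.161,-0.35],"delta_rot":[0,0,0],"grip":-0.26},{"delta_pos":[0.124,0.161,-0.35],"delta_rot":[0,0,0],"grip":-0.26}])

```text
time_s: 2.38
position: [0.5592, -0.0887, 0.1551]
tcp_rot: [3.121, 0.352, 0.001]
wrist_force: [1.0, -0.8, 0.8]
gripper_width: 0.372
finger_force: 0.0
```

```bash
python3 - <<'E'
from h import *
s=grab('scene'); save(s['frame'],'pics/s2.png',(195,130,305,260),4.5)
print(manip.sense()['position'],manip.sense()['wrist_force'])
E
```

```text
[ 0.55988556 -0.08870658  0.15610112] [0.40294743 0.53883329 0.4680408 ]
```

View pics/s2.png

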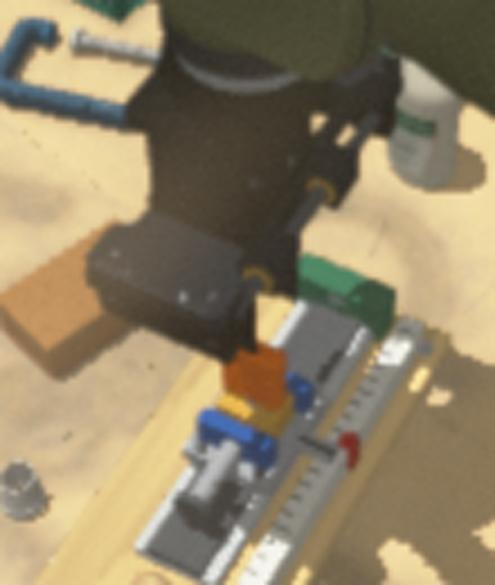

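The near finger sits just forward of the paddle (235,340), so the straddle is lined up. I'll descend now.

Request:
play_rows(steps=[{"delta_pos":[-0.015,0.018,-0.1],"delta_rot":[0,0,0],"grip":-0.26},{"delta_pos":[-0.015,0.018,-0.2],"delta_rot":[0,0,0],"grip":-0.26},{"delta_pos":[-0.015,0.018,-0.3],"delta_rot":[0,0,0],"grip":-0.26},{"delta_pos":[-0.015,0.018,-0.39],"delta_rot":[0,0,0],"grip":-0.26},{"delta_pos":[-0.015,0.018,-0.39],"delta_rot":[0,0,0],"grip":-0.26},{"delta_pos":[-0.015,0.018,-0.39],"delta_rot":[0,0,0],"grip":-0.26}])

```text
time_s: 2.93
position: [0.557, -0.0851, 0.0959]
tcp_rot: [3.122, 0.354, 0.0]
wrist_force: [0.2, 0.3, 0.2]
gripper_width: 0.369
finger_force: 0.0
```

Request:
play_rows(steps=[{"delta_pos":[0.006,-0.026,0],"delta_rot":[0,0,0],"grip":-0.26},{"delta_pos":[0.012,-0.052,0],"delta_rot":[0,0,0],"grip":-0.26},{"delta_pos":[0.018,-0.078,0],"delta_rot":[0,0,0],"grip":-0.26},{"delta_pos":[0.024,-0.104,0],"delta_rot":[0,0,0],"grip":-0.26},{"delta_pos":[0.03,-0.13,0],"delta_rot":[0,0,0],"grip":-0.26},{"delta_pos":[0.036,-0.156,0],"delta_rot":[0,0,0],"grip":-0.26},{"delta_pos":[0.042,-0.182,0],"delta_rot":[0,0,0],"grip":-0.26},{"delta_pos":[0.048,-0.208,0],"delta_rot":[0,0,0],"grip":-0.26},{"delta_pos":[0.054,-0.234,0],"delta_rot":[0,0,0],"grip":-0.26},{"delta_pos":[0.06,-0.26,0],"delta_rot":[0,0,0],"grip":-0.26},{"delta_pos":[0.066,-0.286,0],"delta_rot":[0,0,0],"grip":-0.26},{"delta_pos":[0.072,-0.312,0],"delta_rot":[0,0,0],"grip":-0.26}])

```text
time_s: 3.93
position: [0.5685, -0.1308, 0.0967]
tcp_rot: [-3.119, -0.354, -0.003]
wrist_force: [-0.8, 6.5, 4.5]
gripper_width: 0.371
finger_force: 2.9
```

```bash
python3 - <<'E'
from h import *
st=manip.sense();print(st['position'],st['wrist_force'],st['gripper_width'],st['finger_force'])
s=grab('scene'); save(s['frame'],'pics/s3.png',(215,170,305,270),6)
E
```

```text
[ 0.56854233 -0.13083748  0.09665455] [-0.82284092  6.54221792  4.54928458] 0.37111960663853416 2.8645364195108414
```

View pics/s3.png

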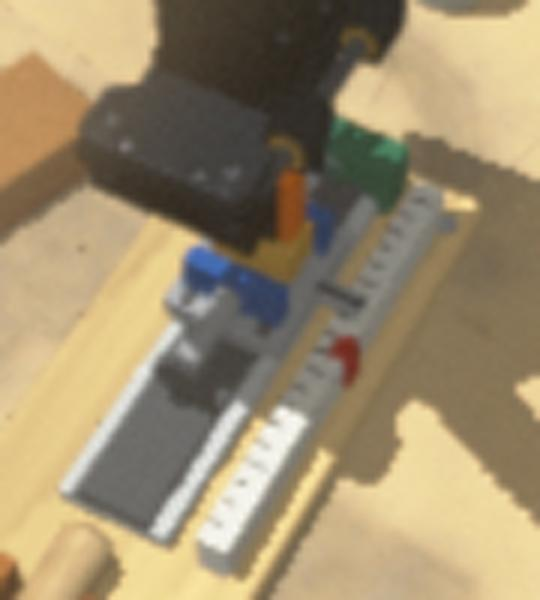

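The pointer is at (340,293), now behind the fin at (345,355), and the paddle is being pushed by the front finger. I'll continue to the stop, slowing down.

Request:
play_rows(steps=[{"delta_pos":[0.0045,-0.02,0],"delta_rot":[0,0,0],"grip":-0.26},{"delta_pos":[0.009,-0.04,0],"delta_rot":[0,0,0],"grip":-0.26},{"delta_pos":[0.0135,-0.06,0],"delta_rot":[0,0,0],"grip":-0.26},{"delta_pos":[0.018,-0.078,0],"delta_rot":[0,0,0],"grip":-0.26},{"delta_pos":[0.021,-0.091,0],"delta_rot":[0,0,0],"grip":-0.26},{"delta_pos":[0.024,-0.104,0],"delta_rot":[0,0,0],"grip":-0.26}])

```text
time_s: 4.48
position: [0.572, -0.1465, 0.0963]
tcp_rot: [-3.12, -0.354, -0.002]
wrist_force: [-0.1, 6.1, 4.2]
gripper_width: 0.372
finger_force: 2.7
```

Request:
play_rows(steps=[{"delta_pos":[0.0015,-0.0065,0],"delta_rot":[0,0,0],"grip":-0.26},{"delta_pos":[0.003,-0.013,0],"delta_rot":[0,0,0],"grip":-0.26},{"delta_pos":[0.0045,-0.0195,0],"delta_rot":[0,0,0],"grip":-0.26}])

```text
time_s: 4.73
position: [0.5727, -0.1494, 0.0963]
tcp_rot: [-3.12, -0.354, -0.003]
wrist_force: [0.2, 5.6, 3.3]
gripper_width: 0.372
finger_force: 2.6
```

Request:
play_rows(steps=[{"delta_pos":[0.0015,-0.0065,0],"delta_rot":[0,0,0],"grip":-0.26},{"delta_pos":[0.003,-0.013,0],"delta_rot":[0,0,0],"grip":-0.26}])

```text
time_s: 4.9
position: [0.5731, -0.1513, 0.0963]
tcp_rot: [-3.12, -0.354, -0.003]
wrist_force: [-0.3, 5.4, 3.3]
gripper_width: 0.372
finger_force: 2.6
```

Request:
play_rows(steps=[{"delta_pos":[0.001,-0.0045,0],"delta_rot":[0,0,0],"grip":-0.26},{"delta_pos":[0.002,-0.009,0],"delta_rot":[0,0,0],"grip":-0.26}])

```text
time_s: 5.07
position: [0.5735, -0.1526, 0.0963]
tcp_rot: [-3.12, -0.354, -0.003]
wrist_force: [-0.5, 5.1, 2.9]
gripper_width: 0.368
finger_force: 2.6
```

Request:
play_rows(steps=[{"delta_pos":[0.001,-0.0045,0],"delta_rot":[0,0,0],"grip":-0.26},{"delta_pos":[0.002,-0.009,0],"delta_rot":[0,0,0],"grip":-0.26}])

```text
time_s: 5.23
position: [0.5738, -0.154, 0.0963]
tcp_rot: [-3.12, -0.354, -0.003]
wrist_force: [-0.1, 4.9, 2.8]
gripper_width: 0.374
finger_force: 2.6
```

Request:
play_rows(steps=[{"delta_pos":[0.001,-0.0045,0],"delta_rot":[0,0,0],"grip":-0.26},{"delta_pos":[0.002,-0.009,0],"delta_rot":[0,0,0],"grip":-0.26}])

```text
time_s: 5.4
position: [0.5741, -0.1553, 0.0963]
tcp_rot: [-3.12, -0.354, -0.003]
wrist_force: [0.2, 5.3, 2.6]
gripper_width: 0.366
finger_force: 2.6
```

Request:
play_rows(steps=[{"delta_pos":[0.001,-0.0045,0],"delta_rot":[0,0,0],"grip":-0.26},{"delta_pos":[0.002,-0.009,0],"delta_rot":[0,0,0],"grip":-0.26}])

```text
time_s: 5.57
position: [0.5744, -0.1567, 0.0963]
tcp_rot: [-3.12, -0.354, -0.003]
wrist_force: [0.8, 4.7, 2.9]
gripper_width: 0.371
finger_force: 2.6
```

Request:
play_rows(steps=[{"delta_pos":[0.001,-0.0045,0],"delta_rot":[0,0,0],"grip":-0.26},{"delta_pos":[0.002,-0.009,0],"delta_rot":[0,0,0],"grip":-0.26}])

```text
time_s: 5.73
position: [0.5747, -0.158, 0.0963]
tcp_rot: [-3.12, -0.354, -0.003]
wrist_force: [0.5, 4.8, 3.2]
gripper_width: 0.365
finger_force: 2.6
```

Request:
play_rows(steps=[{"delta_pos":[0.001,-0.0045,0],"delta_rot":[0,0,0],"grip":-0.26},{"delta_pos":[0.002,-0.009,0],"delta_rot":[0,0,0],"grip":-0.26}])

```text
time_s: 5.9
position: [0.575, -0.1593, 0.0963]
tcp_rot: [-3.12, -0.354, -0.003]
wrist_force: [0.1, 5.2, 3.7]
gripper_width: 0.37
finger_force: 2.6
```

Request:
play_rows(steps=[{"delta_pos":[0.001,-0.0045,0],"delta_rot":[0,0,0],"grip":-0.26},{"delta_pos":[0.002,-0.009,0],"delta_rot":[0,0,0],"grip":-0.26}])

```text
time_s: 6.07
position: [0.5751, -0.1599, 0.0963]
tcp_rot: [-3.118, -0.353, -0.002]
wrist_force: [-0.4, 10.2, 5.6]
gripper_width: 0.37
finger_force: 4.9
```

Request:
play_rows(steps=[{"delta_pos":[0.0006,-0.0025,0],"delta_rot":[0,0,0],"grip":-0.26},{"delta_pos":[0.0006,-0.0025,0],"delta_rot":[0,0,0],"grip":-0.26}])

```text
time_s: 6.23
position: [0.5751, -0.1599, 0.0963]
tcp_rot: [-3.117, -0.354, -0.002]
wrist_force: [-1.0, 8.9, 4.8]
gripper_width: 0.372
finger_force: 4.7
```

Request:
play_rows(steps=[{"delta_pos":[0.001,-0.004,0],"delta_rot":[0,0,0],"grip":-0.26},{"delta_pos":[0.001,-0.004,0],"delta_rot":[0,0,0],"grip":-0.26}])

```text
time_s: 6.4
position: [0.5752, -0.16, 0.0963]
tcp_rot: [-3.116, -0.353, -0.001]
wrist_force: [-1.3, 12.3, 5.9]
gripper_width: 0.369
finger_force: 5.6
```

Request:
play_rows(steps=[{"delta_pos":[0.0006,-0.0028,0],"delta_rot":[0,0,0],"grip":-0.26},{"delta_pos":[0.0006,-0.0028,0],"delta_rot":[0,0,0],"grip":-0.26},{"delta_pos":[0.0006,-0.0028,0],"delta_rot":[0,0,0],"grip":-0.26},{"delta_pos":[0.0006,-0.0028,0],"delta_rot":[0,0,0],"grip":-0.26}])

```text
time_s: 6.73
position: [0.5752, -0.16, 0.0963]
tcp_rot: [-3.116, -0.354, -0.001]
wrist_force: [-2.0, 12.4, 6.5]
gripper_width: 0.372
finger_force: 6.1
```

Request:
play_rows(steps=[{"delta_pos":[0,0,0],"delta_rot":[0,0,0],"grip":-0.26},{"delta_pos":[0,0,0],"delta_rot":[0,0,0],"grip":-0.26},{"delta_pos":[0,0,0],"delta_rot":[0,0,0],"grip":-0.26},{"delta_pos":[0,0,0],"delta_rot":[0,0,0],"grip":-0.26},{"delta_pos":[0,0,0],"delta_rot":[0,0,0],"grip":-0.26}])

```text
time_s: 7.15
position: [0.5752, -0.16, 0.0962]
tcp_rot: [-3.116, -0.354, -0.001]
wrist_force: [-1.2, 12.1, 5.5]
gripper_width: 0.372
finger_force: 6.1
```

Request:
play_rows(steps=[{"delta_pos":[0.001,-0.0045,0],"delta_rot":[0,0,0],"grip":-0.26},{"delta_pos":[0.001,-0.0045,0],"delta_rot":[0,0,0],"grip":-0.26},{"delta_pos":[0.001,-0.0045,0],"delta_rot":[0,0,0],"grip":-0.26}])

```text
time_s: 7.4
position: [0.5752, -0.16, 0.0962]
tcp_rot: [-3.114, -0.353, -0.0]
wrist_force: [-0.8, 14.8, 7.4]
gripper_width: 0.373
finger_force: 7.2
```

Request:
play_rows(steps=[{"delta_pos":[0,0,0],"delta_rot":[0,0,0],"grip":-0.26},{"delta_pos":[0,0,0],"delta_rot":[0,0,0],"grip":-0.26},{"delta_pos":[0,0,0],"delta_rot":[0,0,0],"grip":-0.26},{"delta_pos":[0,0,0],"delta_rot":[0,0,0],"grip":-0.26},{"delta_pos":[0,0,0],"delta_rot":[0,0,0],"grip":-0.26},{"delta_pos":[0,0,0],"delta_rot":[0,0,0],"grip":-0.26},{"delta_pos":[0,0,0],"delta_rot":[0,0,0],"grip":-0.26}])

```text
time_s: 7.98
position: [0.5752, -0.1601, 0.0962]
tcp_rot: [-3.114, -0.354, -0.001]
wrist_force: [-1.2, 14.0, 7.2]
gripper_width: 0.372
finger_force: 7.1
```

```bash
python3 - <<'E'
from h import *
s=grab('scene'); save(s['frame'],'pics/s4.png',(240,175,310,260),7); np.save('s4.npy',s['frame'])
t=grab('top'); np.save('t4.npy',t['frame'])
a=cv2.resize(s['frame'][175:260,240:310],None,fx=5.5,fy=5.5,interpolation=cv2.INTER_CUBIC); b=cv2.resize(t['frame'][175:242,235:310],None,fx=5,fy=7,interpolation=cv2.INTER_CUBIC)
b=cv2.resize(t['frame'][180:235,240:310],None,fx=5.5,fy=5.5,interpolation=cv2.INTER_CUBIC)
o=np.zeros((max(a.shape[0],b.shape[0]),a.shape[1]+b.shape[1]+5,3),np.uint8); o[:a.shape[0],:a.shape[1]]=a; o[:b.shape[0],a.shape[1]+5:]=b; print(a.shape,b.shape); save(o,'pics/b4.png')
E
```

```text
(468, 385, 3) (302, 385, 3)
```

View pics/b4.png

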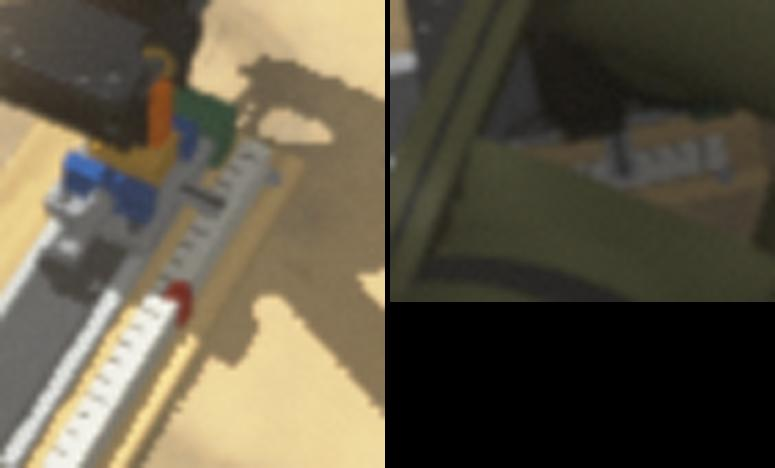

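The carriage sits at the stop. In the left (scene) crop the pointer's outer part is near (210,198) and the fin near (178,298); the top view is blocked by the arm.

```bash
python3 - <<'E'
from h import *
a=np.deg2rad(103.0); ex=np.array([np.cos(a),np.sin(a)]); ey=np.array([-ex[1],ex[0]])
s=grab('scene'); S=lambda u,v:((u+.5)/5.5-.5+240,(v+.5)/5.5-.5+175)
for k,p,z in (('ptrtip',(222,203),.0465),('ptrin',(190,188),.0465),('fin top',(177,285),.052),('fin',(178,295),.052)):
    w=ray(s,S(*p),z)[:2]; print(k,w.round(4),(ex@w).round(4),(ey@w).round(4))
f=s['frame'].astype(int); sub=f[215:240,260:285]
red=np.clip(sub[...,0]-np.maximum(sub[...,1],sub[...,2])-25,0,None); np.set_printoptions(linewidth=200); print(red[:20])
t=cv2.imread('pics/t1.png')[:,:,::-1]; t=cv2.resize(t,(110,70),interpolation=cv2.INTER_AREA).astype(int)
r=np.clip(t[...,0]-np.maximum(t[...,1],t[...,2])-25,0,None)[46:60,44:64]; print(r); print(t.sum(2)[44:56,44:64]//3)
E
```

```text
ptrtip [ 0.5241 -0.1565] -0.2704 -0.4754
ptrin [ 0.5407 -0.1533] -0.271 -0.4923
fin top [ 0.5082 -0.1053] -0.2169 -0.4715
fin [ 0.5045 -0.1015] -0.2124 -0.4687
[[ 0  0  0  0  0  0  0  0  0  0  0  0  0  0  0  0  0  0  0  0  0  0  0  0  0]
 [ 0  0  0  0  0  0  0  0  0  0  0  0  0  0  0  0  0  0  0  0  0  0  0  0  0]
 [ 0  0  0  0  0  0  0  0  0  0  0  0  0  0  0  0  0  0  0  0  0  0  0  0  0]
 [ 0  0  0  0  0  0  0  0  0  0  0  0  0  0  0  0  0  0  0  0  0  0  0  0  0]
 [ 0  0  0  0  0  0  0  0  0  0  0  0  0  0  0  0  0  0  0  0  0  0  0  0  0]
 [ 0  0  0  0  0  0  0  0  0  0  0  0  0  0  0  0  0  0  0  0  0  0  0  0  0]
 [ 0  0  0  0  0  0  0  0  0  0  0  0  0  0  0  0  0  0  0  0  0  0  0  0  0]
 [ 0  0  0  0  0  0  0  0  0  0  0  0  0  0  0  0  0  0  0  0  0  0  0  0  0]
 [ 0  0  0  0  0  0  0  0  0  0  0  0  0  0  0  0  0  0  0  0  0  0  0  0  0]
 [ 0  0  0  0  0  0  0  0  0  0  0  0  0  0  0  0  0  0  0  0  0  0  0  0  0]
 [ 0  0  0  0  0  0  0  0  0  0  0  0  0  0  0  0  0  0  0  0  0  0  0  0  0]
 [ 0  0  0  0  0  0  0  0  0  0  0 18 32 24  0  0  0  0  0  0  0  0  0  0  0]
 [ 0
[... 1800 characters left out ...]
02 106 101 112 135 144 138 126 131]
 [ 86  87  92 104 113 100  80  94 103  95 113 138 141 126 120 137 147 145 126 128]
 [111 114 121 125 121 109  89  95 109 107 125 144 140 128 121 134 147 146 133 133]
 [130 130 137 142 131 115  95  97 112 111 118 125 116 111 126 143 149 147 144 143]
 [147 137 140 146 132 114  91  92 111 113 103  89  81  85 114 139 146 145 136 126]
 [148 142 143 146 131 111  92  89 113 122 104  78  70  74  91 111 122 120 106  86]
 [149 148 148 146 133 119 110 108 120 122 100  73  67  69  69  72  78  79  75  72]
 [147 147 146 141 129 119 116 115 108  92  75  65  66  65  63  67  81  82  77  86]
 [126 123 123 115  97  82  77  79  79  74  71  70  68  64  63  72  97 104  99 107]]
```

Request:
play_rows(steps=[{"delta_pos":[-0.0075,0.0325,0],"delta_rot":[0,0,0],"grip":-0.26},{"delta_pos":[-0.015,0.065,0],"delta_rot":[0,0,0],"grip":-0.26},{"delta_pos":[-0.0225,0.0975,0],"delta_rot":[0,0,0],"grip":-0.26},{"delta_pos":[-0.027,0.117,0],"delta_rot":[0,0,0],"grip":-0.26},{"delta_pos":[-0.03,0.13,0],"delta_rot":[0,0,0],"grip":-0.26},{"delta_pos":[-0.033,0.143,0],"delta_rot":[0,0,0],"grip":-0.26},{"delta_pos":[-0.036,0.156,0],"delta_rot":[0,0,0],"grip":-0.26},{"delta_pos":[-0.039,0.169,0],"delta_rot":[0,0,0],"grip":-0.26},{"delta_pos":[-0.042,0.182,0],"delta_rot":[0,0,0],"grip":-0.26},{"delta_pos":[-0.045,0.195,0],"delta_rot":[0,0,0],"grip":-0.26},{"delta_pos":[-0.048,0.208,0],"delta_rot":[0,0,0],"grip":-0.26},{"delta_pos":[-0.052,0.227,0],"delta_rot":[0,0,0],"grip":-0.26},{"delta_pos":[-0.057,0.247,0],"delta_rot":[0,0,0],"grip":-0.26},{"delta_pos":[-0.061,0.266,0],"delta_rot":[0,0,0],"grip":-0.26}])

```text
time_s: 9.3
position: [0.5659, -0.1246, 0.0953]
tcp_rot: [3.119, 0.355, 0.0]
wrist_force: [1.0, -5.1, -2.3]
gripper_width: 0.372
finger_force: 2.8
```

Request:
play_rows(steps=[{"delta_pos":[-0.0045,0.0195,0],"delta_rot":[0,0,0],"grip":-0.26},{"delta_pos":[-0.009,0.039,0],"delta_rot":[0,0,0],"grip":-0.26},{"delta_pos":[-0.0135,0.0585,0],"delta_rot":[0,0,0],"grip":-0.26},{"delta_pos":[-0.018,0.078,0],"delta_rot":[0,0,0],"grip":-0.26},{"delta_pos":[-0.0225,0.0975,0],"delta_rot":[0,0,0],"grip":-0.26},{"delta_pos":[-0.027,0.117,0],"delta_rot":[0,0,0],"grip":-0.26},{"delta_pos":[-0.0315,0.1365,0],"delta_rot":[0,0,0],"grip":-0.26},{"delta_pos":[-0.0345,0.15,0],"delta_rot":[0,0,0],"grip":-0.26},{"delta_pos":[-0.0375,0.163,0],"delta_rot":[0,0,0],"grip":-0.26},{"delta_pos":[-0.04,0.17,0],"delta_rot":[0,0,0],"grip":-0.26},{"delta_pos":[-0.04,0.175,0],"delta_rot":[0,0,0],"grip":-0.26}])

```text
time_s: 10.22
position: [0.5597, -0.0983, 0.0953]
tcp_rot: [3.119, 0.355, -0.001]
wrist_force: [-0.9, -5.1, -1.4]
gripper_width: 0.371
finger_force: 2.6
```

```bash
python3 - <<'E'
from h import *
st=manip.sense();print(st['position'],st['wrist_force'],st['time_s'])
s=grab('scene'); save(s['frame'],'pics/s5.png',(235,195,305,265),8)
E
```

```text
[ 0.55965388 -0.09831803  0.095304  ] [-0.93094652 -5.08858645 -1.35961968] 10.2167
```

View pics/s5.png

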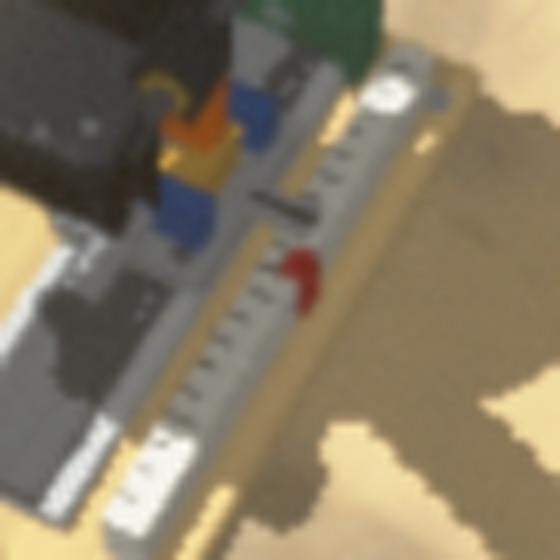

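The pointer's outer part is near (300,211) and the red fin top is near (297,257), so it is still short of the mark. I'll compute the distance left.

```bash
cat > m.py <<'E'
from h import *
a=np.deg2rad(103.0); ex=np.array([np.cos(a),np.sin(a)]); ey=np.array([-ex[1],ex[0]])
s=grab('scene'); S=lambda u,v:((u+.5)/8-.5+235,(v+.5)/8-.5+195)
def m(k,p,z):
    w=ray(s,S(*p),z)[:2]; print(k,w.round(4),(ex@w).round(4),(ey@w).round(4))
E
python3 - <<'E'
from m import *
m('ptr out',(312,216),.0465); m('ptr in',(258,193),.0465)
for p in ((290,255),(300,252),(297,262),(285,268)): m('fin',p,.052)
# project hypothetical fin tips in top-frame est. s=-0.2214 and jig extents
w0=ray(s,S(258,193),.0465)[:2]
for sp in (.0,.004,.008,.012,.016):
  pts=[[*(ex*(-.2345+sp)+ey*t),.052] for t in(-.49,-.483,-.475)]
  q=proj(s,pts); print(sp,[( ((u+.5-235)*8-.5).round(0),((v+.5-195)*8-.5).round(0)) for u,v in q])
E
```

```text
ptr out [ 0.5164 -0.1221] -0.2351 -0.4757
ptr in [ 0.5347 -0.1175] -0.2348 -0.4945
fin [ 0.5099 -0.1037] -0.2157 -0.4736
fin [ 0.5084 -0.1065] -0.2182 -0.4714
fin [ 0.5067 -0.1031] -0.2145 -0.4705
fin [ 0.508  -0.0991] -0.2108 -0.4727
0.0 [(np.float64(271.0), np.float64(189.0)), (np.float64(291.0), np.float64(198.0)), (np.float64(314.0), np.float64(208.0))]
0.004 [(np.float64(265.0), np.float64(199.0)), (np.float64(285.0), np.float64(208.0)), (np.float64(308.0), np.float64(218.0))]
0.008 [(np.float64(259.0), np.float64(208.0)), (np.float64(279.0), np.float64(217.0)), (np.float64(302.0), np.float64(227.0))]
0.012 [(np.float64(253.0), np.float64(218.0)), (np.float64(273.0), np.float64(227.0)), (np.float64(296.0), np.float64(237.0))]
0.016 [(np.float64(247.0), np.float64(227.0)), (np.float64(267.0), np.float64(236.0)), (np.float64(290.0), np.float64(246.0))]
```

Request:
play_rows(steps=[{"delta_pos":[-0.0045,0.0195,0],"delta_rot":[0,0,0],"grip":-0.26},{"delta_pos":[-0.009,0.039,0],"delta_rot":[0,0,0],"grip":-0.26},{"delta_pos":[-0.012,0.052,0],"delta_rot":[0,0,0],"grip":-0.26},{"delta_pos":[-0.015,0.065,0],"delta_rot":[0,0,0],"grip":-0.26},{"delta_pos":[-0.0165,0.0715,0],"delta_rot":[0,0,0],"grip":-0.26},{"delta_pos":[-0.0165,0.0715,0],"delta_rot":[0,0,0],"grip":-0.26}])

```text
time_s: 10.82
position: [0.5571, -0.0873, 0.0954]
tcp_rot: [3.12, 0.355, -0.001]
wrist_force: [-0.2, -3.9, 0.5]
gripper_width: 0.374
finger_force: 2.3
```

Request:
play_rows(steps=[{"delta_pos":[0.0075,-0.0325,0],"delta_rot":[0,0,0],"grip":-0.26},{"delta_pos":[0.015,-0.065,0],"delta_rot":[0,0,0],"grip":-0.26},{"delta_pos":[0.015,-0.065,0],"delta_rot":[0,0,0],"grip":-0.26},{"delta_pos":[0.015,-0.065,0.2],"delta_rot":[0,0,0],"grip":-0.26},{"delta_pos":[0.015,-0.065,0.45],"delta_rot":[0,0,0],"grip":-0.26},{"delta_pos":[0.015,-0.065,0.7],"delta_rot":[0,0,0],"grip":-0.26},{"delta_pos":[-0.1,-0.2,0.9],"delta_rot":[0,0,0],"grip":-0.26},{"delta_pos":[-0.3,-0.4,0.9],"delta_rot":[0,0,0],"grip":-0.26},{"delta_pos":[-0.4,-0.6,0.9],"delta_rot":[0,0,0],"grip":-0.26},{"delta_pos":[-0.5,-0.8,0.9],"delta_rot":[0,0,0],"grip":-0.26},{"delta_pos":[-0.6,-1,0.9],"delta_rot":[0,0,0],"grip":-0.26}])

```text
time_s: 11.73
position: [0.4667, -0.2376, 0.2311]
tcp_rot: [3.121, 0.355, 0.002]
wrist_force: [0.0, -0.6, -0.3]
gripper_width: 0.371
finger_force: 0.0
```

Request:
play_rows(steps=[{"delta_pos":[-0.15,-0.22,0],"delta_rot":[0,0,0],"grip":-0.26},{"delta_pos":[-0.3,-0.45,0],"delta_rot":[0,0,0],"grip":-0.26},{"delta_pos":[-0.4,-0.65,0],"delta_rot":[0,0,0],"grip":-0.26},{"delta_pos":[-0.5,-0.85,0],"delta_rot":[0,0,0],"grip":-0.26},{"delta_pos":[-0.6,-1,0],"delta_rot":[0,0,0],"grip":-0.26}])

```text
time_s: 12.15
position: [0.3763, -0.3886, 0.2306]
tcp_rot: [3.121, 0.353, 0.001]
wrist_force: [0.9, -0.5, 1.1]
gripper_width: 0.368
finger_force: 0.0
```

```bash
python3 - <<'E'
from h import *
st=manip.sense();print(st['position'],st['wrist_force'],st['time_s'])
s=grab('scene'); t=grab('top'); np.save('s6.npy',s['frame']); np.save('t6.npy',t['frame'])
a=cv2.resize(s['frame'][195:260,245:295],None,fx=8,fy=8,interpolation=cv2.INTER_CUBIC)
b=cv2.resize(t['frame'][185:235,232:282],None,fx=7.8,fy=7.8,interpolation=cv2.INTER_CUBIC)
o=np.zeros((520,795,3),np.uint8); o[:a.shape[0],:a.shape[1]]=a; o[:b.shape[0],405:405+b.shape[1]]=b; save(o,'pics/b6.png')
E
```

```text
[ 0.37634828 -0.38861381  0.2306283 ] [ 0.9371182 -0.496087   1.062087 ] 12.15
```

View pics/b6.png

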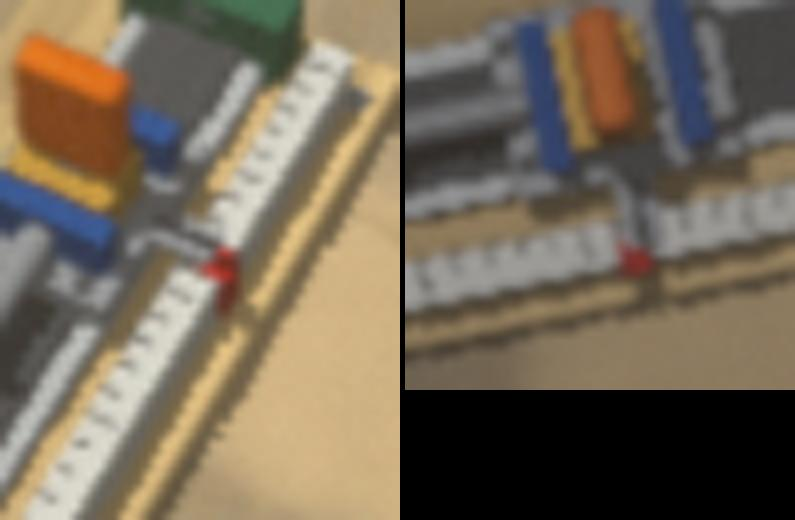

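The top crop (right half) has the pointer's dark line at about (643,232) and the red fin at about (635,260), so a few mm are left. In the scene crop the fin top is at (228,255) with the pointer just behind it at (205,243). I'll refine this with rectified profiles.

```bash
cat > prof.py <<'E'
from h import *
a=np.deg2rad(103.0); ex=np.array([np.cos(a),np.sin(a)]); ey=np.array([-ex[1],ex[0]])
def rect(d,f,z,ss,ts):
    P=[[*(ex*s+ey*t),z] for t in ts for s in ss]
    q=proj(d,P).astype(np.float32).reshape(len(ts),len(ss),2)
    return cv2.remap(f,q[...,0],q[...,1],cv2.INTER_LINEAR).astype(int)
def show(d,f,off=0):
    ss=np.arange(-.236,-.203,.0015)+off; ts=np.arange(-.492,-.466,.002)
    g=rect(d,f,.0465,ss,ts); print('s(mm)   ',' '.join('%4d'%round(x*1e4) for x in ss))
    for t,r in zip(ts,g.sum(2)//3): print('g %.3f '%t,' '.join('%4d'%x for x in r))
    r=rect(d,f,.052,ss,ts); r=np.clip(r[...,0]-np.maximum(r[...,1],r[...,2])-15,0,None)
    for t,x in zip(ts,r):
        if x.sum()>40: print('r %.3f '%t,' '.join('%4d'%y for y in x),'  cen %.4f'%((x*ss).sum()/x.sum()))
E
python3 - <<'E'
from prof import *
t=grab('top'); s=grab('scene')
show(t,t['frame']); print(); show(s,s['frame'],.004)
E
```

```text
s(mm)    -2360 -2345 -2330 -2315 -2300 -2285 -2270 -2255 -2240 -2225 -2210 -2195 -2180 -2165 -2150 -2135 -2120 -2105 -2090 -2075 -2060 -2045
g -0.492    68   68   68   69   69   67   65   69   82  100  104  101   88   79   72   72   73   74   72   70   70   70
g -0.490    68   69   71   75   79   80   76   81   91  106  110  107   96   90   88   90   91   88   85   81   82   81
g -0.488    71   73   79   87   94   99   93   92   92  107  115  112  106  102  105  108  112  109  104  100  100  100
g -0.486    93   98  103  107  111  114  103   94   94  104  116  115  113  111  116  122  127  126  123  120  118  119
g -0.484   120  127  132  129  124  115  102   87   91   99  112  110  108  114  124  138  143  142  137  131  129  134
g -0.482   135  145  143  136  125  113   99   82   86   96  109  112  110  123  135  149  152  151  142  137  137  146
g -0.480   136  148  144  136  124  112   99   83   83   97  109  117  117  124  135  147  152  151  142  135  135  143
g -0.478   137  146  144  137  124  111   97   86   81   98  108  112  112  119  134  144  150  147  139  132  137  145
[... 2808 characters left out ...]
 121  148  171  175  185  185  177  177  185
g -0.468   140  141  142  140  132  115  100   84   74   69   70   80   91  100  118  123  128  133  136  139  139  139
r -0.474     0    0    0    0    0    0    0    0    0    1    0    5    9   19   30   23    7    0    0    0    0    0   cen -0.2113
r -0.472     0    0    0    0    0    0    0    3   27   46   37   31   42   61   65   44   22    3    0    0    0    0   cen -0.2138
r -0.470     0    0    0    0    0    0    0   15   46   60   54   51   64   84   80   66   32    4    0    0    0    0   cen -0.2140
r -0.468     0    0    0    0    0    0    0   12   36   47   57   60   71   81   87   67   33    4    0    0    0    0   cen -0.2138
```

Top view: pointer line at s = -0.2247 and fin at -0.2207. Scene view: -0.2225 and -0.2185. Both give about 4.0 mm left. I'll go back, push about 3 mm and re-measure.

Request:
play_rows(steps=[{"delta_pos":[0.15,0.22,0],"delta_rot":[0,0,0],"grip":-0.26},{"delta_pos":[0.3,0.45,0],"delta_rot":[0,0,0],"grip":-0.26},{"delta_pos":[0.4,0.65,0],"delta_rot":[0,0,0],"grip":-0.26},{"delta_pos":[0.5,0.85,0],"delta_rot":[0,0,0],"grip":-0.26},{"delta_pos":[0.6,1,0],"delta_rot":[0,0,0],"grip":-0.26}])

```text
time_s: 12.77
position: [0.4684, -0.2329, 0.2305]
tcp_rot: [-3.12, -0.359, -0.001]
wrist_force: [0.5, 0.5, -0.4]
gripper_width: 0.368
finger_force: 0.0
```

Request:
play_rows(steps=[{"delta_pos":[0.15,0.22,0],"delta_rot":[0,0,0],"grip":-0.26},{"delta_pos":[0.3,0.45,0],"delta_rot":[0,0,0],"grip":-0.26},{"delta_pos":[0.45,0.65,0],"delta_rot":[0,0,0],"grip":-0.26},{"delta_pos":[0.55,0.85,0],"delta_rot":[0,0,0],"grip":-0.26},{"delta_pos":[0.615,0.935,0],"delta_rot":[0,0,0],"grip":-0.26},{"delta_pos":[0.615,0.935,-0.2],"delta_rot":[0,0,0],"grip":-0.26},{"delta_pos":[0.615,0.935,-0.4],"delta_rot":[0,0,0],"grip":-0.26},{"delta_pos":[0.615,0.935,-0.4],"delta_rot":[0,0,0],"grip":-0.26},{"delta_pos":[0.615,0.935,-0.4],"delta_rot":[0,0,0],"grip":-0.26}])

```text
time_s: 13.52
position: [0.5583, -0.0946, 0.1685]
tcp_rot: [-3.119, -0.357, 0.007]
wrist_force: [-0.2, 0.2, 0.4]
gripper_width: 0.368
finger_force: 0.0
```

Request:
play_rows(steps=[{"delta_pos":[0.005,-0.016,-0.15],"delta_rot":[0,0,0],"grip":-0.26},{"delta_pos":[0.005,-0.016,-0.3],"delta_rot":[0,0,0],"grip":-0.26},{"delta_pos":[0.005,-0.016,-0.4],"delta_rot":[0,0,0],"grip":-0.26},{"delta_pos":[0.005,-0.016,-0.487],"delta_rot":[0,0,0],"grip":-0.26},{"delta_pos":[0.005,-0.016,-0.487],"delta_rot":[0,0,0],"grip":-0.26},{"delta_pos":[0.005,-0.016,-0.487],"delta_rot":[0,0,0],"grip":-0.26}])

```text
time_s: 14.02
position: [0.5609, -0.0988, 0.0983]
tcp_rot: [3.121, 0.355, 0.001]
wrist_force: [0.1, 1.1, 0.5]
gripper_width: 0.37
finger_force: 0.0
```

Request:
play_rows(steps=[{"delta_pos":[-0.0075,0.0325,0],"delta_rot":[0,0,0],"grip":-0.26},{"delta_pos":[-0.0135,0.0585,0],"delta_rot":[0,0,0],"grip":-0.26},{"delta_pos":[-0.0165,0.0715,0],"delta_rot":[0,0,0],"grip":-0.26},{"delta_pos":[-0.0195,0.0845,0],"delta_rot":[0,0,0],"grip":-0.26},{"delta_pos":[-0.021,0.091,0],"delta_rot":[0,0,0],"grip":-0.26},{"delta_pos":[-0.0225,0.0975,0],"delta_rot":[0,0,0],"grip":-0.26},{"delta_pos":[-0.0225,0.0975,0],"delta_rot":[0,0,0],"grip":-0.26},{"delta_pos":[-0.0225,0.0975,0],"delta_rot":[0,0,0],"grip":-0.26}])

```text
time_s: 14.68
position: [0.5579, -0.085, 0.0986]
tcp_rot: [3.119, 0.355, 0.003]
wrist_force: [0.2, -4.9, 3.7]
gripper_width: 0.371
finger_force: 2.5
```

```bash
python3 - <<'E'
from prof import *
p=manip.sense()['position']; print(p, ex@p[:2])
s=grab('scene'); show(s,s['frame'],.004)
E
```

```text
[ 0.55792587 -0.08502732  0.09860482] -0.20835408535573197
s(mm)    -2320 -2305 -2290 -2275 -2260 -2245 -2230 -2215 -2200 -2185 -2170 -2155 -2140 -2125 -2110 -2095 -2080 -2065 -2050 -2035 -2020 -2005
g -0.492   101  100   99   98   97   94   84   71   75   86   95  100  102  102  101  102  102  101   99  100  100   99
g -0.490   108  107  105  103  102   94   85   78   77   84   94  101  103  103  105  107  107  108  107  106  105  106
g -0.488   113  112  111  109  104   98   89   79   74   85   97  101  104  107  109  112  113  113  113  112  113  112
g -0.486   116  115  114  111  106   99   88   76   78   87   96  102  106  109  112  114  116  116  115  115  115  115
g -0.484   119  119  118  115  111  100   89   80   79   86   96  102  104  107  111  114  117  118  117  118  118  119
g -0.482   117  117  122  123  115  103   91   80   75   86   98   99  100  102  106  113  122  127  124  122  123  126
g -0.480   114  115  122  124  114  103   91   77   78   88   95   97   96   96  100  117  130  130  128  122  118  122
g -0.478   117  118  124  122  116  104   91   81   77   83 
[... 495 characters left out ...]
  88  107  122  127  131  132  131  130  131
g -0.468   127  127  125  122  119  109   97   83   74   68   65   66   70   79   92  102  112  120  122  122  123  124
r -0.484     5    5    5    5    4    1    0    0    0    0    0    0    0    0    0    0    0    3    5    4    4    4   cen -0.2176
r -0.472     0    0    0    0    0    0    0    0   12   27   27   25   25   24   21   16   16    1    0    0    0    0   cen -0.2142
r -0.470     0    0    0    0    0    0    0    6   28   40   45   49   47   47   41   34   18    1    0    0    0    0   cen -0.2144
r -0.468     0    0    0    0    0    0    0    6   22   37   52   54   55   55   53   41   23    5    0    0    0    0   cen -0.2139
```

Request:
play_rows(steps=[{"delta_pos":[-0.001,0.0045,0],"delta_rot":[0,0,0],"grip":-0.26},{"delta_pos":[-0.002,0.009,0],"delta_rot":[0,0,0],"grip":-0.26},{"delta_pos":[-0.002,0.009,0],"delta_rot":[0,0,0],"grip":-0.26},{"delta_pos":[-0.002,0.009,0],"delta_rot":[0,0,0],"grip":-0.26}])

```text
time_s: 15.07
position: [0.5575, -0.0834, 0.0982]
tcp_rot: [3.12, 0.354, 0.003]
wrist_force: [1.6, -4.0, 3.9]
gripper_width: 0.375
finger_force: 2.5
```

Request:
play_rows(steps=[{"delta_pos":[0.0075,-0.0325,0],"delta_rot":[0,0,0],"grip":-0.26},{"delta_pos":[0.015,-0.065,0],"delta_rot":[0,0,0],"grip":-0.26},{"delta_pos":[0.015,-0.065,0],"delta_rot":[0,0,0],"grip":-0.26},{"delta_pos":[0.015,-0.065,0.2],"delta_rot":[0,0,0],"grip":-0.26},{"delta_pos":[0.015,-0.065,0.45],"delta_rot":[0,0,0],"grip":-0.26},{"delta_pos":[0.015,-0.065,0.7],"delta_rot":[0,0,0],"grip":-0.26},{"delta_pos":[-0.1,-0.2,0.9],"delta_rot":[0,0,0],"grip":-0.26},{"delta_pos":[-0.3,-0.4,0.9],"delta_rot":[0,0,0],"grip":-0.26},{"delta_pos":[-0.4,-0.6,0.9],"delta_rot":[0,0,0],"grip":-0.26},{"delta_pos":[-0.5,-0.8,0.9],"delta_rot":[0,0,0],"grip":-0.26},{"delta_pos":[-0.6,-1,0.9],"delta_rot":[0,0,0],"grip":-0.26}])

```text
time_s: 15.98
position: [0.4654, -0.2333, 0.2319]
tcp_rot: [-3.12, -0.355, 0.0]
wrist_force: [0.9, 0.5, -0.9]
gripper_width: 0.372
finger_force: 0.0
```

Request:
play_rows(steps=[{"delta_pos":[-0.15,-0.22,0],"delta_rot":[0,0,0],"grip":-0.26},{"delta_pos":[-0.3,-0.45,0],"delta_rot":[0,0,0],"grip":-0.26},{"delta_pos":[-0.4,-0.65,0],"delta_rot":[0,0,0],"grip":-0.26},{"delta_pos":[-0.5,-0.85,0],"delta_rot":[0,0,0],"grip":-0.26},{"delta_pos":[-0.6,-1,0],"delta_rot":[0,0,0],"grip":-0.26}])

```text
time_s: 16.4
position: [0.3753, -0.3842, 0.2315]
tcp_rot: [-3.12, -0.352, 0.0]
wrist_force: [0.8, 0.0, 0.2]
gripper_width: 0.373
finger_force: 0.0
```

```bash
python3 - <<'E'
from prof import *
t=grab('top'); s=grab('scene')
show(t,t['frame']); print(); show(s,s['frame'],.004)
a=cv2.resize(s['frame'][205:250,250:290],None,fx=9.8,fy=9.8,interpolation=cv2.INTER_CUBIC)
b=cv2.resize(t['frame'][195:230,242:282],None,fx=9.8,fy=9.8,interpolation=cv2.INTER_CUBIC)
o=np.zeros((450,795,3),np.uint8); o[:a.shape[0],:a.shape[1]]=a; o[:b.shape[0],400:400+b.shape[1]]=b; save(o,'pics/b7.png')
E
```

```text
s(mm)    -2360 -2345 -2330 -2315 -2300 -2285 -2270 -2255 -2240 -2225 -2210 -2195 -2180 -2165 -2150 -2135 -2120 -2105 -2090 -2075 -2060 -2045
g -0.492    69   69   69   69   70   75   81   88   89   82   90  100  112  108   98   83   76   73   72   70   70   70
g -0.490    71   71   71   70   73   81   93  102  105   92   91   99  109  111  105   97   91   87   84   80   82   82
g -0.488    80   76   76   78   81   87   98  103  100   87   85   98  109  116  115  114  113  109  104   99  100  100
g -0.486   103  103  103  100  101  100  105  106   99   90   82   97  110  120  124  127  128  126  123  119  118  119
g -0.484   125  131  135  133  129  120  116  113  104   95   88  101  115  124  132  139  143  142  137  132  129  133
g -0.482   135  146  148  146  141  132  124  119  109   98   95  104  118  130  140  149  152  150  143  138  137  147
g -0.480   136  149  152  150  142  131  120  119  112  100   98  102  115  126  138  148  153  151  142  136  136  143
g -0.478   137  148  152  152  146  140  131  122  111   98   94   97  108  120  132  143  151  148  140  133  137  145
[... 2540 characters left out ...]
 86  100  117  129  152  185  202  204  203  199  189  192
g -0.470   186  182  181  185  177  143  114   94   74   73   75   85  103  122  149  171  174  185  185  178  178  186
g -0.468   139  140  140  139  132  114  100   84   74   70   72   82   93  101  117  123  127  133  137  139  137  137
r -0.472     0    0    0    0    0    0    0    1   25   45   38   28   33   39   34   18    7    0    0    0    0    0   cen -0.2149
r -0.470     0    0    0    0    0    0    0   14   46   59   55   53   60   71   67   57   26    2    0    0    0    0   cen -0.2143
r -0.468     0    0    0    0    0    0    0   13   36   48   57   61   68   77   84   64   31    4    0    0    0    0   cen -0.2139
```

View pics/b7.png

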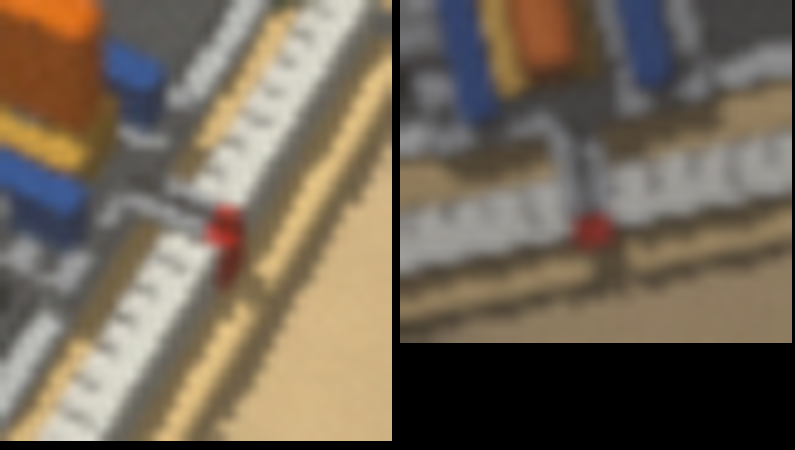

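The last picture has the black line running straight into the red fin in both views (top crop about (582,200) into (593,230) along the jig's y direction). The measured offset is within about 0.3 mm, and the brass block is against the forward lug. The arm is clear, so I'm handing in.

```bash
python3 -c "
from plant import manip
print(manip.job_done())"
```

```text
the job is handed in; nothing more can be done
None
```

I pressed the carriage against the rear stop with about 12 to 15 N for over half a second, then pushed it forward to the red mark. The pointer measures within about 0.3 mm of the fin in both camera views, with the slack taken up forward and the arm clear; I handed the job in at about 16.5 s, and the hand-in returned no verdict.

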